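# Set the eyelet in a wooden plaque with the spring punch

### The job

Slide the wooden plaque along the board until its brass eyelet lies right under the tip of the press's sprung punch, then hold the mallet and strike the cap of the punch down with the mallet's head until the tip hits the plaque, and stand the mallet back on the middle of its grey pad. Then slide the plaque out onto the cork mat, centred and lying lengthwise along it. Always slide the plaque, never lift it off the board; touch the punch with the mallet only, and do not disturb the banana, glue jar and mug.

Things in the scene. Friction and masses are not known exactly. Their poses are not given: they have to be found in the camera images.
- workboard: dark slate-like board, fixed, 300 (x) by 520 (y) by 10 mm thick, origin at the centre of its underside, z up; its top is 10 mm above the table. A small grey C-shaped press is bolted on it; the plaque slides in under the press's bridge towards the board's +y
- press_stop (a point): foot of the press's column, on the face towards the board's -y, at board level: x = 50, y = 151.5 mm in the workboard frame. The column is 54 (x) by 50 mm (y), its top 84 mm above the table; from its top a bridge 40 mm wide, 62 to 84 mm above the table, reaches 54 mm out towards -y. When the plaque's end touches the column the eyelet is 1.5 mm past the punch axis
- punch: steel sprung punch (pin 10 mm in diameter) standing upright in the press's bridge at x = 50, y = 130 mm in the workboard frame; moves straight down up to 16 mm against a spring (about 3 N to start, 7 N after 12 mm) and springs back. Origin at its tip, 34 mm above the table at rest: 12 mm above the top of a plaque lying under it
- punch_tip (a point): lower tip of the punch, on its axis (6 mm wide)
- punch_cap (a point): centre of the top of the punch's round flat cap, 30 mm in diameter, 110 mm above the table at rest
- plaque: loose light-wood plaque 140 (its x) by 60 (its y) by 12 mm (z), about 0.09 kg, lying flat on the board; origin at the centre of its underside. A brass eyelet is near its +x end, which starts towards the press
- eyelet (a point): centre of the brass eyelet (20 mm wide, flush) on the plaque's top, 50 mm from the plaque's centre along its +x
- plaque_grip (a point): handy place to hold the plaque across its 60 mm width: 45 mm from its centre along its -x, half-way up its thickness
- mallet: small mallet about 0.36 kg standing upright on its head: black rubber head, an upright cylinder 54 mm in diameter and 80 mm high, with a wooden handle 24 mm wide and 30 mm high lying level along the mallet's -x, its centre line 45 mm above the underside, out to 173 mm from the head's axis. Origin at the centre of the head's lower face, which is the striking face; z up through the head
- mallet_grip (a point): on the handle's centre line close to the head: 45 mm from the head's axis along -x, 45 mm above the lower face
- pad: flat round grey felt pad, 80 mm in diameter, flush on the board; origin at its centre. The mallet starts on it
- mat: flat cork mat 170 (its x) by 86 mm (its y), flush on the board; origin at its centre
- banana: bystander: banana about 180 mm long lying on the table
- glue_jar: bystander: glue jar, 64 mm in diameter, 85 mm high
- mug: bystander: white mug, 76 mm in diameter, 90 mm high
Things that resemble listed ones, but are neither listed nor needed, are in the scene too. Leave any white look-alike of the mallet alone. Of the things shaped like the plaque, the wood one is meant.

How it is judged:
On the way, in this order (a step that is already met when the one before it is completed fails the run):
1. the plaque lies flat with its eyelet under the punch (within 7 mm) (horizontal distance between eyelet and punch_tip below 0.007 m and z of plaque in the frame of workboard below 0.014 m and linear speed of plaque below 0.02 m/s), for 0.2 s.
2. the held mallet drives the punch down onto the plaque at the eyelet (contact force between mallet and punch above 1 N and contact force between the fingers and mallet above 1 N and contact force between punch and plaque above 1 N and z of punch_tip in the frame of workboard below 0.0235 m and horizontal distance between eyelet and punch_tip below 0.008 m).
3. the mallet stands released on its pad (horizontal distance between mallet and pad below 0.025 m and angle between mallet's own z axis and vertical below 0.1 rad and z of mallet in the frame of workboard below 0.015 m and contact force between the fingers and mallet below 0.1 N), for 0.2 s.
At the end, for the whole second after the job is handed in: the plaque lies flat and still on the cork mat, its centre within 18 mm of the mat's centre and its length within 0.2 rad of the mat's (either way round); the mallet stands upright on its head, released and still, within 25 mm of its pad's centre; the punch is back up (within 3 mm) (all of step 3 and horizontal distance between plaque and mat below 0.018 m and angle between the x axis of plaque and the x axis of mat, either way round below 0.2 rad and z of plaque in the frame of workboard below 0.013 m and angle between plaque's own z axis and vertical below 0.05 rad and contact force between the fingers and plaque below 0.1 N and linear speed of each of plaque, mallet below 0.01 m/s and z of punch_tip in the frame of workboard above 0.031 m); the robot touches nothing.
It fails at once if the plaque is lifted more than 10 mm off the board (z of plaque in the frame of workboard above 0.02 m).
It fails at once if the robot itself pushes the punch (contact force between any of the fingers, the arm and punch above 1 N).
It fails at once if a bystander is moved by more than 30 mm (distance of any of banana, glue_jar, mug from where it was at the start of the episode above 0.03 m).
It also fails if it takes over 72 s, if anything falls off the work surface, if the arm or the gripper's body presses on something with over 40 N, if the wrist force passes 120 N, or if a joint passes its speed limit or range.

### The arm

A 7-joint arm with a two-finger parallel gripper is mounted at the origin on the work surface. World frame = base frame: x ahead of the robot, y to its left, z up, the work surface at z = 0. Lengths are in m, angles in rad, forces in N, time in s.
With the tool pointing down it reaches from about 0.4 to 0.85 m from the base axis. Payload 10.4 kg.
Tool frame: the origin (TCP) lies midway between the tips of the shut fingers; the grasp point (between the pads) lies r.grip_point_offset behind it (r.grip_point_offset is the distance from the TCP to the grasp point, in m); z points along the fingers, y is the line along which they close (so a half turn about z gives the same grasp; the last joint's range is limited). The gripper opens to 87 mm and grips with 3 to 60 N. Pads are 19 mm wide; open, the fingers measure 117 mm over their backs; the gripper's body (75 mm by 190 mm) begins 51 mm behind the grasp point.
Start: joints at [1.314, 0.332, -0.065, 1.46, 0.022, 1.35, -0.088], TCP at [0.145, -0.608, 0.195] pointing down, gripper open.
Joint ranges: [-2.6, 2.6], [-0.5, 2.12], [-1.47, 1.34], [0.16, 2.42], [-1.27, 4.41], [0.06, 2.06], [-2.6, 2.6]. Speed limits (rad/s): [2.22, 2.22, 2.79, 2.79, 3.14, 3.14, 3.14].

### API

Orientations are given as a unit quaternion [x, y, z, w].
In Python, from bench import r gives the robot as it stands.
- The arm moves only by the tool play_rows, never from a script. Its arguments are lists of equal length, an entry for each row: "claw": the closure, from 0 (fully open) to 1 (shut); "delta_pos": the shift along the tool's x, y, z scaled (see below), a list of three; "delta_rot": the turn, a rotation vector about the tool's x, y, z scaled (see below), a list of three. A call has 1 to 8 rows; each row shifts and turns the commanded pose from where the row before left it, along the tool's axes as they then stand; what a row does not reach is not made up. The controller multiplies each number of a shift by 200 mm and each number of a turn by pi rad. A row lasts 1/10 s, in which the tool goes at most 50 mm and 8.59 degrees, less where a joint would pass 70% of its speed; a pose out of reach is approached as far as the arm can. A call with a number of a shift or a turn outside -1 to 1 is refused whole. A call with a gripper value outside its range is refused whole. The fingers move at their own pace and stop on an object; "squeeze" is the grip in N (left out, the last holds). Time passes only in rows, so rows that do not move let the fingers close. It gives the time, the measured TCP pose, the force, the opening and the grip force at its end, in the units of the state.
- r.read_state(): the state, without advancing time (a new reading comes with each control period).
- r.camera(name): name is "side" or "top"; returns a dict with "pixels" (384x512x3 uint8, red, green, blue), "camera_matrix" (3x3 intrinsics, pixels), "D" ([k1, k2, p1, p2, k3] as OpenCV has them; the pictures are not rectified), "cam_to_world" (4x4, takes a point from camera to world coordinates). Camera axes: x right, y up, looking along -z (the intrinsics and any distortion apply to the point x, -y, -z); pixel columns grow to the right and rows downward; lengths in m; the calibration is good to about 2 mm. A picture is of the moment at which its call begins. There is no depth.
- r.close_job(): hands the job in; it is judged then, once.
The state is a dict: "time": time; "joint_positions": joint angles; "joint_vel": joint speeds; "joint_torque": joint torques, N m; "ee_pos": TCP position; "eef_rot": TCP orientation; "ft_force": force on the tool from outside, world axes, zero at the start; "torque": the same for the moment, N m; "width": finger opening in m; "grip_force": force on a finger pad.
Only numpy, scipy, OpenCV 4.12 (cv2) and the standard library are available. Lean on these libraries where they do the work, as an engineer would, in place of code of your own. Each camera call takes 0.05 s, during which the arm holds its last target. There are 200 camera calls.

## Working session

There is one attempt and no reset: what is moved stays moved. The work goes in short steps, Python scripts to look and compute and a tool call to move; the robot and the scene stay as the last step left them, time stands still between calls to the robot, and variables do not carry over. Pictures are saved under pics/ and viewed, at most 10 in all, crops included, and the job is handed in when it is done.

Besides the shell and the picture viewer there is one more tool, called as a command line: name --argument value ..., lists and objects as JSON in quotes. play_rows: Moves the arm, as the interface text tells. Shifts and turns lie within -1 to 1; 1 stands for 200 mm of shift or pi rad of turn. Its arguments: {"type":"object","properties":{"claw":{"type":"array"},"delta_pos":{"type":"array"},"delta_rot":{"type":"array"},"squeeze":{"type":"number"}},"required":["claw","delta_pos","delta_rot"]}

```bash
mkdir -p pics; ls
python3 - <<'E'
from bench import r
import cv2,pickle
s=r.read_state();print(s['time'],s['ee_pos'],s['eef_rot'],s['width'],r.grip_point_offset)
for n in('top','side'):
    c=r.camera(n);pickle.dump(c,open(n+'.pkl','wb'));cv2.imwrite(f'pics/{n}0.png',c['pixels'][...,::-1]);print(n,c['camera_matrix'],c['D'],c['cam_to_world'])
E
```

```text
pics
0.0 [ 0.1447046  -0.60757876  0.19397539] [ 9.93172724e-01  1.16650960e-01 -1.12450690e-04 -6.93249171e-04] 0.08693691794660036 0.0187
top [[468.31683194   0.         250.19969549]
 [  0.         468.31683194 185.48069112]
 [  0.           0.           1.        ]] [-0.14652748  0.          0.          0.          0.        ] [[ 0.00545972  0.99088204 -0.1346216   0.35380193]
 [-0.99983578  0.00773554  0.01638807 -0.0144282 ]
 [ 0.01728001  0.13451002  0.99076155  1.69174834]
 [ 0.          0.          0.          1.        ]]
side [[393.9816604    0.         255.52927216]
 [  0.         393.9816604  190.9498203 ]
 [  0.           0.           1.        ]] [-0.0027632  0.         0.         0.         0.       ] [[-0.9255425   0.27870812 -0.25630618  0.29959183]
 [-0.37836333 -0.65471318  0.65436369  0.67218659]
 [ 0.01456944  0.70261827  0.71141781  0.84573261]
 [ 0.          0.          0.          1.        ]]
```

View pics/top0.png

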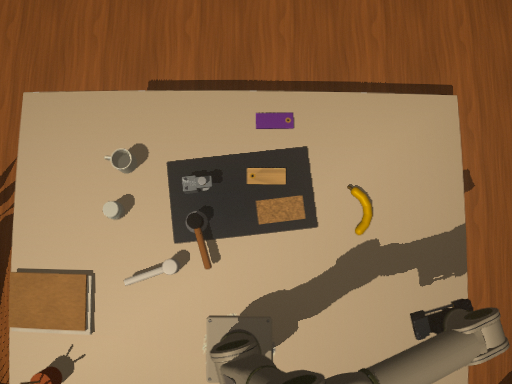

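View pics/side0.png

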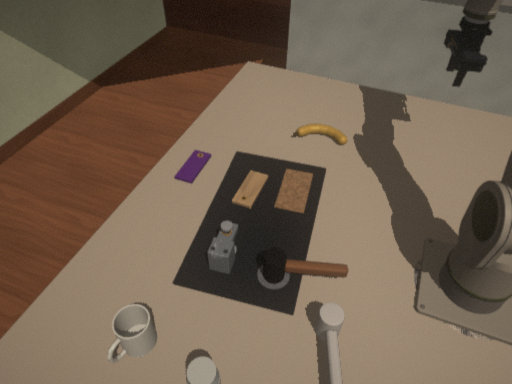

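Top view: the board spans about (168–316, 148–242), with the press at (197,183), plaque at (266,176) and mat at (281,210). The mallet head is at (196,221), with its handle running to (207,267), and the white look-alike is at (170,267). The side view shows the same layout.

```bash
cat > h.py <<'E'
import numpy as np,cv2,pickle
def ray(c,px):
    p=cv2.undistortPoints(np.asarray(px,float).reshape(-1,1,2),c['camera_matrix'],c['D']).reshape(-1,2)
    d=np.c_[p[:,0],-p[:,1],-np.ones(len(p))]@c['cam_to_world'][:3,:3].T
    return c['cam_to_world'][:3,3],d
def toz(c,px,z):
    o,d=ray(c,px);return (o+d*((z-o[2])/d[:,2])[:,None])[:,:2]
def proj(c,P):
    P=np.atleast_2d(P).astype(float);M=np.linalg.inv(c['cam_to_world']);q=P@M[:3,:3].T+M[:3,3]
    return cv2.projectPoints(q*[1,-1,-1],np.zeros(3),np.zeros(3),c['camera_matrix'],c['D'])[0].reshape(-1,2)
def ortho(c,z,x0,x1,y0,y1,s):
    # image right = -y, up = +x; s px per m
    w=int((y1-y0)*s);h=int((x1-x0)*s)
    u,v=np.meshgrid(np.arange(w),np.arange(h))
    P=np.c_[(x1-v.ravel()/s),(y1-u.ravel()/s),np.full(u.size,z)]
    m=proj(c,P).astype(np.float32).reshape(h,w,2)
    return cv2.remap(c['pixels'],m[...,0],m[...,1],cv2.INTER_CUBIC)
E
python3 - <<'E'
from h import *
T,S=[pickle.load(open(n+'.pkl','rb')) for n in('top','side')]
print(toz(T,[[168,161],[308,148],[316,230],[175,242]],.01))
x0,x1,y0,y1=.27,.72,-.25,.36
for n,c in(('top',T),('side',S)):
    o=ortho(c,.01,x0,x1,y0,y1,1200);cv2.imwrite(f'pics/o_{n}.png',o[...,::-1]);print(o.shape)
E
```

```text
[[ 0.67032226  0.25892528]
 [ 0.72332834 -0.25446161]
 [ 0.42232748 -0.28018356]
 [ 0.37617361  0.2256851 ]]
(540, 732, 3)
(540, 732, 3)
```

Run:
```python
from h import *
T,S=[pickle.load(open(n+'.pkl','rb')) for n in('top','side')]
for n,c in(('top',T),('side',S)):
    o=ortho(c,.01,.24,.75,-.31,.29,1100);cv2.imwrite(f'pics/o_{n}.png',o[...,::-1]);print(o.shape)
```

```text
(561, 660, 3)
(561, 660, 3)
```

View pics/o_top.png

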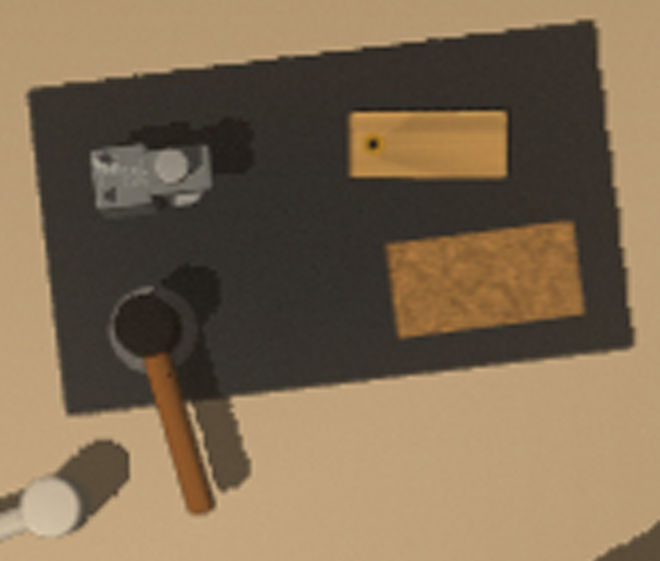

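View pics/o_side.png

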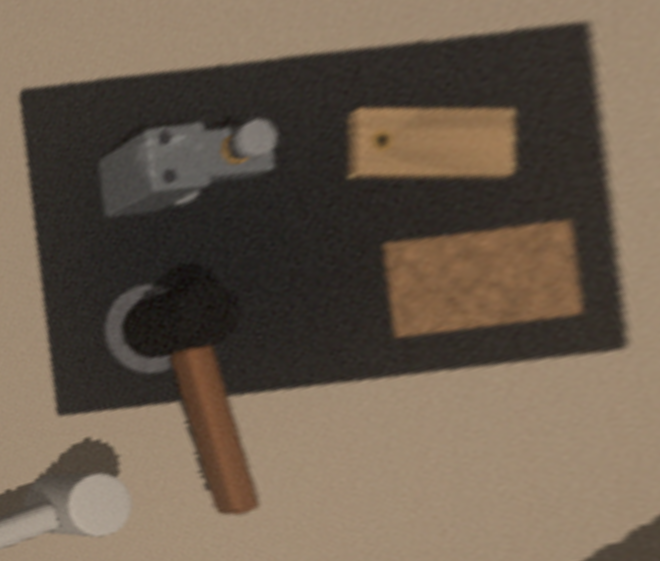

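The orthophotos at z = 10 mm, scaled 1100 px/m, show the board, plaque (350–508, 111–178 with the eyelet at 373,144), mat (387–583, 221–338), pad (~153,328) and mallet head clearly in both views. Next I'll segment them and fit poses.

```bash
cat >> h.py <<'E'
X1,Y1=.75,.29
def hsvo(c,z,s=1000):
    return cv2.cvtColor(ortho(c,z,.24,X1,-.31,Y1,s),cv2.COLOR_RGB2HSV)
def rect(m,s=1000):
    m=cv2.morphologyEx(m.astype(np.uint8),cv2.MORPH_OPEN,np.ones((5,5)))
    cs=cv2.findContours(m,cv2.RETR_EXTERNAL,cv2.CHAIN_APPROX_NONE)[0]
    k=max(cs,key=cv2.contourArea);(u,v),wh,_=cv2.minAreaRect(k)
    b=cv2.boxPoints(cv2.minAreaRect(k));b=np.c_[X1-b[:,1]/s,Y1-b[:,0]/s]
    e=b[1]-b[0];f=b[2]-b[1];L=e if np.hypot(*e)>np.hypot(*f) else f
    if L[1]<0:L=-L
    return np.round([X1-v/s,Y1-u/s],4),np.round(np.sort(wh),1),np.round(np.degrees(np.arctan2(L[1],L[0])),2)  # centre, size mm, heading of long axis(+y-ish)
E
python3 - <<'E'
from h import *
T,S=[pickle.load(open(n+'.pkl','rb')) for n in('top','side')]
for n,c in(('top',T),('side',S)):
    h=hsvo(c,.01);u=lambda x,y:(int((Y1-y)*1000),int((X1-x)*1000))
    for nm,(a,b) in dict(plaq=(450,150),mat=(480,280),slate=(300,200),handle=(175,420),pad=(115,345),tab=(400,450)).items():
        print(n,nm,h[int(b/1.1),int(a/1.1)],end=' ')
    print()
    h2=hsvo(c,.022)
    box=np.zeros(h.shape[:2],bool);box[80:185,300:500]=1
    print('plaque',rect((h2[...,2]>110)&box & (h2[...,1]>90)))
    box=np.zeros(h.shape[:2],bool);box[190:318,335:545]=1
    print('mat',rect((h[...,2]>90)&box&(h[...,1]>80)))
    b=(h[...,2]<75)|((h[...,1]<60)&(h[...,2]<150))
    b[385:,:]=0
    b=cv2.morphologyEx(b.astype(np.uint8),cv2.MORPH_CLOSE,np.ones((5,5)))
    print('board',rect(b))
    h3=hsvo(c,.055)
    g=(h3[...,0]<14)&(h3[...,1]>120)&(h3[...,2]<200);g[:, 260:]=0;g[:300]=0
    print('handle',rect(g))
E
```

```text
top plaq [ 17 154 179] top mat [ 15 159 138] top slate [13 47 49] top handle [ 14 179 134] top pad [ 15  38 107] top tab [ 17  91 191] 
plaque (array([ 0.617 , -0.0985]), array([ 60., 141.]), np.float32(90.0))
mat (array([ 0.4966, -0.151 ]), array([ 87.9, 172.8]), np.float32(97.39))
board (array([ 0.5511, -0.0105]), array([302. , 517.9]), np.float32(96.99))
handle (array([0.38  , 0.1255]), array([ 7., 10.]), np.float32(180.0))
side plaq [ 16 115 148] side mat [ 14 121 120] side slate [20 46 33] side handle [ 16  69 160] side pad [ 8 23 89] side tab [ 16  69 160] 
plaque (array([ 0.617, -0.093]), array([ 60., 144.]), np.float32(90.0))
mat (array([ 0.4972, -0.1489]), array([ 87.2, 172.9]), np.float32(97.25))
board (array([ 0.5513, -0.0029]), array([298.4, 518.9]), np.float32(96.78))
handle (array([0.3562, 0.1279]), array([ 36.9, 148.2]), np.float32(15.26))
```

Run:
```python
from h import *
from scipy.optimize import least_squares
T,S=[pickle.load(open(n+'.pkl','rb')) for n in('top','side')]
def tri(a,b):
    oa,da=ray(T,[a]);ob,db=ray(S,[b]);A=np.c_[da[0],-db[0]];t=np.linalg.lstsq(A,ob-oa,rcond=None)[0]
    p,q=oa+da[0]*t[0],ob+db[0]*t[1];return (p+q)/2,(p-q)*1e3
R=lambda o,d,s:0
# crops ortho at cap height
ims=[]
for c in(T,S):
    o=ortho(c,.11,.50,.65,.05,.25,2000);ims.append(o)
    o=ortho(c,.09,.40,.55,.03,.23,2000);ims.append(o)
cv2.imwrite('pics/caps.png',np.vstack([np.hstack(ims[:2]),np.hstack(ims[2:])])[...,::-1])
for n,c in(('top',T),('side',S)):
    o=ortho(c,.01,.24,.75,-.31,.29,1000).astype(int).sum(2)/3
    # sample edge profiles: rows across +y end and -y end at z=.01
    print(n,'+y',o[200,10:60:2].astype(int).tolist());print(n,'-y',o[200,530:590:2].astype(int).tolist())
```

```text
top +y [154, 152, 153, 154, 154, 153, 153, 153, 153, 153, 154, 156, 158, 138, 111, 77, 55, 50, 52, 52, 51, 52, 52, 51, 51]
top -y [49, 50, 50, 49, 48, 48, 50, 49, 48, 49, 50, 49, 49, 47, 49, 54, 81, 115, 141, 153, 155, 153, 153, 153, 153, 152, 152, 153, 153, 153]
side +y [135, 133, 134, 134, 134, 134, 134, 134, 134, 126, 105, 69, 42, 39, 43, 44, 45, 42, 41, 41, 35, 39, 40, 42, 41]
side -y [45, 45, 45, 45, 45, 45, 46, 46, 46, 46, 51, 61, 72, 89, 105, 118, 130, 134, 135, 136, 136, 136, 136, 136, 137, 137, 136, 135, 135, 137]
```

View pics/caps.png

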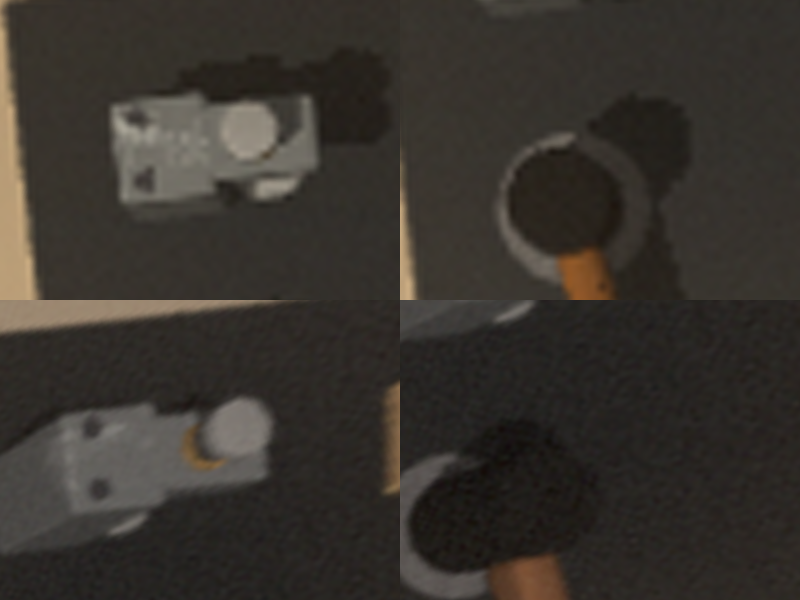

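```bash
cat >> h.py <<'E'
from scipy.spatial.transform import Rotation as Ro
import json
def down(psi):
    c,s=np.cos(np.radians(psi)),np.sin(np.radians(psi));return Ro.from_matrix(np.array([[-s,c,0],[c,s,0],[0,0,-1]]))
def plan(way,p=None,q=None,vmax=.048,wmax=8.3,claw=0):
    "way: list of (xyz, heading of tool y deg[, vmax]); prints rows for play_rows"
    from bench import r
    s=r.read_state()
    p=np.array(s['ee_pos'] if p is None else p,float);q=Ro.from_quat(s['eef_rot']) if q is None else q
    D,W=[],[]
    for w in way:
        t=np.array(w[0],float);g=down(w[1]);v=w[2] if len(w)>2 else vmax
        n=max(1,int(np.ceil(max(np.linalg.norm(t-p)/v,np.degrees((q.inv()*g).magnitude())/wmax))))
        for i in range(n):
            d=np.round(q.inv().apply((t-p)/(n-i))/.2,3);rv=np.round((q.inv()*g).as_rotvec()/(n-i)/np.pi,3)
            D.append(d.tolist());W.append(rv.tolist());p=p+q.apply(d*.2);q=q*Ro.from_rotvec(rv*np.pi)
    for i in range(0,len(D),8):
        print(len(D[i:i+8]),'P',json.dumps(D[i:i+8]).replace(' ',''),'\n  R',json.dumps(W[i:i+8]).replace(' ',''))
    print('end',p.round(4),round(np.degrees((q.inv()*down(way[-1][1])).magnitude()),2))
def st():
    from bench import r
    s=r.read_state();m=Ro.from_quat(s['eef_rot']).as_matrix()
    print(round(s['time'],2),np.round(s['ee_pos'],4),'psi',round(np.degrees(np.arctan2(m[1,1],m[0,1])),2),'tilt',round(np.degrees(np.arccos(-m[2,2])),2),'F',np.round(s['ft_force'],1),'w',round(s['width'],4),'g',round(s['grip_force'],1),'q',np.round(s['joint_positions'],2))
E
python3 - <<'E'
from h import *
st()
plan([((.617,-.1415,.15),0)])
E
```

```text
0.1 [ 0.1447 -0.6076  0.194 ] psi -76.6 tilt 0.07 F [-0.  -0.4  0.6] w 0.0867 g 0.0 q [ 1.31  0.33 -0.06  1.46  0.02  1.35 -0.09]
8 P [[0.203,-0.123,0.016],[0.213,-0.103,0.016],[0.222,-0.083,0.016],[0.229,-0.061,0.016],[0.234,-0.039,0.016],[0.236,-0.017,0.016],[0.237,0.006,0.016],[0.235,0.029,0.016]] 
  R [[-0.0,-0.0,-0.03],[-0.0,-0.0,-0.03],[-0.0,-0.0,-0.03],[-0.0,-0.0,-0.031],[-0.0,-0.0,-0.03],[-0.0,-0.0,-0.031],[-0.0,-0.0,-0.03],[-0.0,-0.0,-0.031]]
6 P [[0.231,0.051,0.016],[0.226,0.073,0.016],[0.217,0.095,0.016],[0.208,0.115,0.015],[0.195,0.134,0.016],[0.182,0.152,0.015]] 
  R [[-0.0,-0.0,-0.03],[-0.0,-0.0,-0.031],[-0.0,-0.0,-0.03],[-0.0,-0.0,-0.031],[-0.0,-0.0,-0.03],[-0.0,-0.0,-0.031]]
end [ 0.6171 -0.1415  0.15  ] 0.11
```

play_rows --claw '[0,0,0,0,0,0,0,0]' --delta_pos '[[0.203,-0.123,0.016],[0.213,-0.103,0.016],[0.222,-0.083,0.016],[0.229,-0.061,0.016],[0.234,-0.039,0.016],[0.236,-0.017,0.016],[0.237,0.006,0.016],[0.235,0.029,0.016]]' --delta_rot '[[0,0,-0.03],[0,0,-0.03],[0,0,-0.03],[0,0,-0.031],[0,0,-0.03],[0,0,-0.031],[0,0,-0.03],[0,0,-0.031]]'

```text
time: 0.9
ee_pos: [0.4156, -0.3401, 0.1689]
eef_rot: [0.877, 0.48, -0.0, 0.0]
ft_force: [0.5, -0.5, -0.7]
width: 0.087
grip_force: 0.0
```

play_rows --claw '[0,0,0,0,0,0,0]' --delta_pos '[[0.231,0.051,0.016],[0.226,0.073,0.016],[0.217,0.095,0.016],[0.208,0.115,0.015],[0.195,0.134,0.016],[0.182,0.152,0.015],[0,0,0]]' --delta_rot '[[0,0,-0.03],[0,0,-0.031],[0,0,-0.03],[0,0,-0.031],[0,0,-0.03],[0,0,-0.031],[0,0,0]]'

```text
time: 1.6
ee_pos: [0.6199, -0.1342, 0.1491]
eef_rot: [0.702, 0.712, 0.002, -0.002]
ft_force: [-1.6, 0.5, -0.2]
width: 0.0874
grip_force: 0.0
```

Run:
```python
from h import *
st()
plan([((.617,-.1415,.022),0),((.617,-.1415,.0135),0)])
```

```text
1.6 [ 0.6199 -0.1342  0.1491] psi 0.77 tilt 0.27 F [-1.6  0.5 -0.2] w 0.0874 g 0.0 q [ 0.59  0.44 -0.59  1.47  0.25  1.3  -0.01]
4 P [[-0.013,-0.005,0.212],[-0.013,-0.005,0.212],[-0.012,-0.005,0.211],[-0.0,0.0,0.043]] 
  R [[-0.0,-0.001,0.001],[-0.0,-0.0,0.002],[-0.0,-0.001,0.001],[-0.0,0.0,0.0]]
end [ 0.6169 -0.1415  0.0134] 0.1
```

play_rows --claw '[0,0,0,0,0]' --delta_pos '[[0,0,0.2],[0,0,0.2],[0,0,0.1],[0,0,0],[0,0,0]]' --delta_rot '[[0,0,0],[0,0,0],[0,0,0],[0,0,0],[0,0,0]]'

```text
time: 2.1
ee_pos: [0.6173, -0.1421, 0.0509]
eef_rot: [0.707, 0.707, 0.0, -0.0]
ft_force: [0.6, -0.2, 0.4]
width: 0.0868
grip_force: 0.0
```

Run:
```python
from h import *
st()
plan([((.617,-.1415,.0135),0,.02)])
```

```text
2.1 [ 0.6173 -0.1421  0.0509] psi 0.06 tilt 0.0 F [ 0.6 -0.2  0.4] w 0.0868 g 0.0 q [ 0.58  0.53 -0.56  1.57  0.3   1.13 -0.05]
2 P [[0.002,-0.001,0.094],[0.001,-0.001,0.093]] 
  R [[0.0,-0.0,0.0],[0.0,-0.0,0.0]]
end [ 0.6169 -0.1415  0.0135] 0.06
```

play_rows --claw '[0,0,0,0.4,0.4,0.5,0.5,0.5]' --delta_pos '[[0,0,0.094],[0,0,0.093],[0,0,0],[0,0,0],[0,0,0],[0,0,0],[0,0,0],[0,0,0]]' --delta_rot '[[0,0,0],[0,0,0],[0,0,0],[0,0,0],[0,0,0],[0,0,0],[0,0,0],[0,0,0]]' --squeeze 10

```text
time: 2.9
ee_pos: [0.6174, -0.142, 0.0134]
eef_rot: [0.707, 0.708, 0.0, 0.0]
ft_force: [0.1, 0.5, -0.5]
width: 0.055
grip_force: 0.0
```

Run:
```python
from h import *
from bench import r
st()
for n in('top','side'):
    c=r.camera(n);h2=hsvo(c,.022);box=np.zeros(h2.shape[:2],bool);box[60:200,270:520]=1
    m=(h2[...,2]>110)&box&(h2[...,1]>90);print(rect(m))
```

```text
2.9 [ 0.6174 -0.142   0.0134] psi 0.08 tilt 0.04 F [ 0.1  0.5 -0.5] w 0.055 g 0.0 q [ 0.57  0.57 -0.55  1.6   0.33  1.07 -0.07]
(array([ 0.6165, -0.073 ]), array([59., 90.]), np.float32(90.0))
(array([ 0.6165, -0.0885]), array([ 61., 137.]), np.float32(90.0))
```

Run:
```python
from h import *
from bench import r
st()
c=r.camera('side');a=ortho(c,.022,.5,.75,-.3,.0,1300)
cv2.imwrite('pics/g1.png',np.hstack([a,cv2.resize(c['pixels'][120:260,200:340],(325,325),interpolation=2)])[...,::-1])
```

```text
3.0 [ 0.6173 -0.142   0.0131] psi 0.08 tilt 0.01 F [ 0.  -0.2 -0.2] w 0.048 g 0.0 q [ 0.57  0.57 -0.55  1.6   0.33  1.07 -0.07]
```

View pics/g1.png

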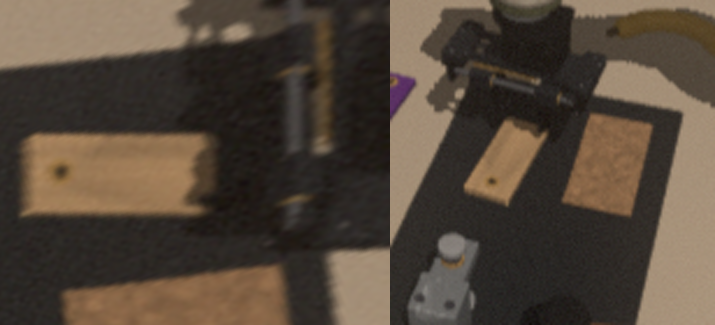

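The fingers closed past 60 mm with no grip force. This gripper's tips sit higher when open, so they passed over the plaque. I'll open, go lower and close again.

play_rows --claw '[0,0,0,0,0,0,0,0]' --delta_pos '[[0,0,-0.04],[0,0,0],[0,0,0],[0,0,0],[0,0,0],[0,0,0.04],[0,0,0.03],[0,0,0]]' --delta_rot '[[0,0,0],[0,0,0],[0,0,0],[0,0,0],[0,0,0],[0,0,0],[0,0,0],[0,0,0]]'

```text
time: 3.85
ee_pos: [0.6162, -0.1418, 0.0054]
eef_rot: [0.707, 0.708, -0.001, -0.001]
ft_force: [-1.3, -0.6, -0.1]
width: 0.0868
grip_force: 0.0
```

play_rows --claw '[0.33,0.33,0.36,0.36,0.36,0.36,0.36,0.36]' --delta_pos '[[0,0,0],[0,0,0],[0,0,0],[0,0,0],[0,0,0],[0,0,0],[0,0,0],[0,0,0]]' --delta_rot '[[0,0,0],[0,0,0],[0,0,0],[0,0,0],[0,0,0],[0,0,0],[0,0,0],[0,0,0]]'

```text
time: 4.65
ee_pos: [0.6172, -0.142, 0.007]
eef_rot: [0.707, 0.708, -0.0, 0.0]
ft_force: [-0.5, -0.1, 0.3]
width: 0.0559
grip_force: 0.0
```

Run:
```python
from h import *
from bench import r
st()
c=r.camera('side');k=c['pixels'][120:220,210:330].astype(float)
k=(255*(k/255)**.5).astype(np.uint8)
cv2.imwrite('pics/g2.png',cv2.resize(k,(720,600),interpolation=2)[...,::-1])
print(proj(c,[[.617,-.142,.007],[.647,-.142,.022],[.587,-.142,.022]]))
```

```text
4.65 [ 0.6172 -0.142   0.007 ] psi 0.08 tilt 0.01 F [-0.5 -0.1  0.3] w 0.0559 g 0.0 q [ 0.57  0.57 -0.55  1.6   0.33  1.06 -0.07]
[[256.20077837 180.46786565]
 [247.21674069 174.27694092]
 [265.45712073 179.5868882 ]]
```

View pics/g2.png

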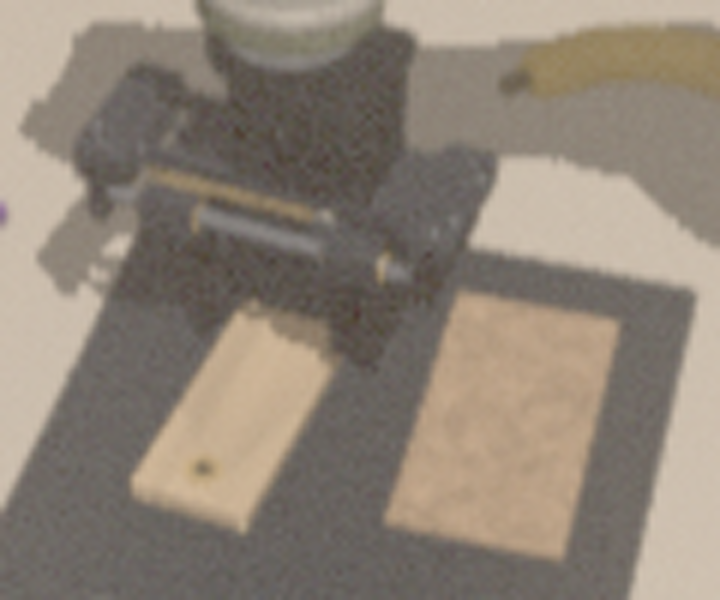

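play_rows --claw '[0.4,0.42,0.42,0.44,0.44,0.44]' --delta_pos '[[0,0,0],[0,0,0],[0,0,0],[0,0,0],[0,0,0],[0,0,0]]' --delta_rot '[[0,0,0],[0,0,0],[0,0,0],[0,0,0],[0,0,0],[0,0,0]]'

```text
time: 5.3
ee_pos: [0.6172, -0.142, 0.0069]
eef_rot: [0.707, 0.708, -0.0, 0.0]
ft_force: [0.7, 0.7, 0.0]
width: 0.049
grip_force: 0.0
```

Run:
```python
from h import *
from bench import r
st()
c=r.camera('side');k=c['pixels'][150:210,220:300].astype(float)
k=(255*(k/255)**.5).astype(np.uint8)
c2=r.camera('top');k2=c2['pixels'][150:210,220:300]
cv2.imwrite('pics/g3.png',np.hstack([cv2.resize(a,(400,300),interpolation=2) for a in (k,k2)])[...,::-1])
```

```text
5.3 [ 0.6172 -0.142   0.0069] psi 0.08 tilt 0.0 F [0.7 0.7 0. ] w 0.049 g 0.0 q [ 0.57  0.58 -0.55  1.6   0.33  1.06 -0.07]
```

View pics/g3.png

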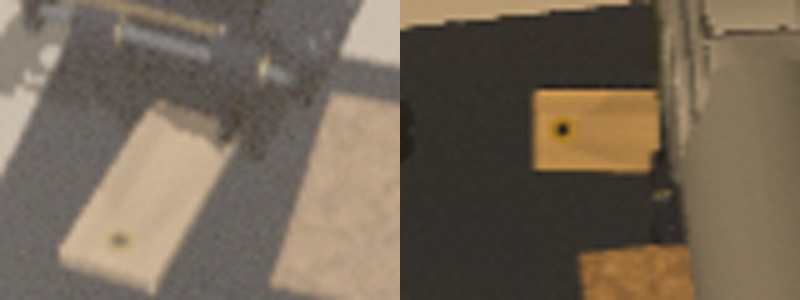

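The fingers are still riding above the plaque. I'll open to about 68 mm and lower in small steps until the tips reach the board.

play_rows --claw '[0.22,0.22,0.22,0.22,0.22,0.22]' --delta_pos '[[0,0,-0.04],[0,0,0],[0,0,0],[0,0,0],[0,0,0.04],[0,0,0]]' --delta_rot '[[0,0,0],[0,0,0],[0,0,0],[0,0,0],[0,0,0],[0,0,0]]'

```text
time: 6.0
ee_pos: [0.6163, -0.1419, 0.0055]
eef_rot: [0.707, 0.708, -0.001, -0.001]
ft_force: [-0.4, 0.4, -0.3]
width: 0.0672
grip_force: 0.0
```

play_rows --claw '[0.22,0.22,0.22,0.22,0.22]' --delta_pos '[[0,0,0.01],[0,0,0.01],[0,0,0.01],[0,0,0],[0,0,0]]' --delta_rot '[[0,0,0],[0,0,0],[0,0,0],[0,0,0],[0,0,0]]'

```text
time: 6.5
ee_pos: [0.6173, -0.142, 0.001]
eef_rot: [0.707, 0.708, -0.0, 0.0]
ft_force: [1.1, 0.1, -0.5]
width: 0.0674
grip_force: 0.0
```

play_rows --claw '[0.22,0.22,0.22,0.22]' --delta_pos '[[0,0,0.01],[0,0,0.01],[0,0,0],[0,0,0]]' --delta_rot '[[0,0,0],[0,0,0],[0,0,0],[0,0,0]]'

```text
time: 6.9
ee_pos: [0.6172, -0.142, -0.0031]
eef_rot: [0.707, 0.708, -0.0, -0.0]
ft_force: [-0.3, 0.2, 0.7]
width: 0.068
grip_force: 0.0
```

play_rows --claw '[0.3,0.34,0.36,0.36,0.36]' --delta_pos '[[0,0,0],[0,0,0],[0,0,0],[0,0,0],[0,0,0]]' --delta_rot '[[0,0,0],[0,0,0],[0,0,0],[0,0,0],[0,0,0]]'

```text
time: 7.4
ee_pos: [0.6172, -0.142, -0.003]
eef_rot: [0.707, 0.708, -0.0, 0.0]
ft_force: [-0.7, -0.3, -1.1]
width: 0.056
grip_force: 0.0
```

play_rows --claw '[0.22,0.22,0.22,0.22,0.22,0.22]' --delta_pos '[[0,0,0],[0,0,0],[0,0,0.01],[0,0,0.01],[0,0,0],[0,0,0]]' --delta_rot '[[0,0,0],[0,0,0],[0,0,0],[0,0,0],[0,0,0],[0,0,0]]'

```text
time: 8.0
ee_pos: [0.6171, -0.142, -0.0072]
eef_rot: [0.707, 0.708, -0.0, -0.0]
ft_force: [-0.6, -0.6, 0.2]
width: 0.0675
grip_force: 0.0
```

play_rows --claw '[0.3,0.34,0.36,0.36,0.36]' --delta_pos '[[0,0,0],[0,0,0],[0,0,0],[0,0,0],[0,0,0]]' --delta_rot '[[0,0,0],[0,0,0],[0,0,0],[0,0,0],[0,0,0]]'

```text
time: 8.5
ee_pos: [0.6173, -0.142, -0.007]
eef_rot: [0.707, 0.708, 0.0, 0.0]
ft_force: [0.9, -0.6, 0.3]
width: 0.0589
grip_force: 10.0
```

Run:
```python
from h import *
from bench import r
st()
c=r.camera('side');k=c['pixels'][150:210,220:300].astype(float)
k=(255*(k/255)**.45).astype(np.uint8)
cv2.imwrite('pics/g4.png',cv2.resize(k,(800,600),interpolation=2)[...,::-1])
```

```text
8.5 [ 0.6173 -0.142  -0.007 ] psi 0.08 tilt 0.02 F [ 0.9 -0.6  0.3] w 0.0589 g 10.0 q [ 0.56  0.59 -0.54  1.61  0.34  1.03 -0.08]
```

View pics/g4.png

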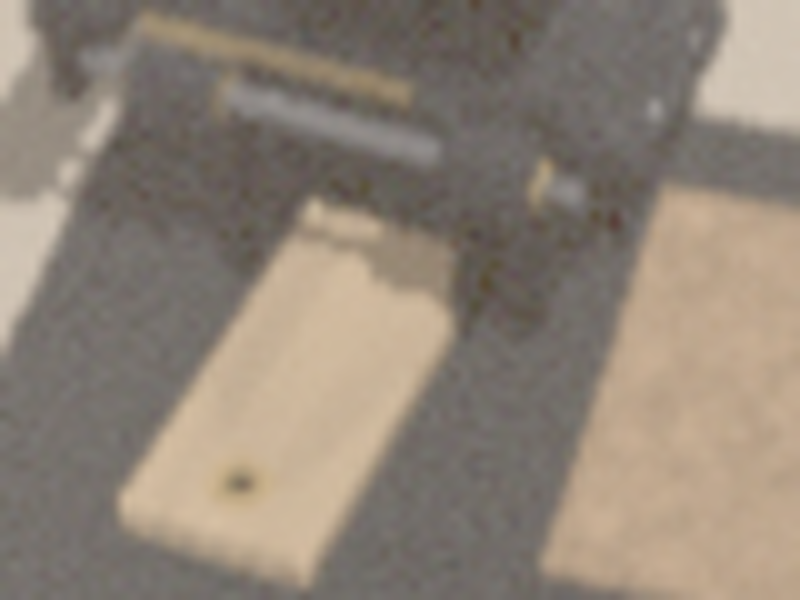

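Gripped at last, at 10 N, but the overlap is shallow. I'll re-grip 4 mm lower.

play_rows --claw '[0.24,0.24,0.24,0.24,0.24,0.24,0.24]' --delta_pos '[[0,0,0],[0,0,0],[0,0,0.01],[0,0,0.005],[0,0,0.005],[0,0,0],[0,0,0]]' --delta_rot '[[0,0,0],[0,0,0],[0,0,0],[0,0,0],[0,0,0],[0,0,0],[0,0,0]]'

```text
time: 9.25
ee_pos: [0.6172, -0.142, -0.0111]
eef_rot: [0.707, 0.708, -0.0, -0.0]
ft_force: [0.0, -0.3, -1.3]
width: 0.0657
grip_force: 0.0
```

play_rows --claw '[0.32,0.36,0.4,0.4,0.4,0.4]' --delta_pos '[[0,0,0],[0,0,0],[0,0,0],[0,0,0],[0,0,0],[0,0,0]]' --delta_rot '[[0,0,0],[0,0,0],[0,0,0],[0,0,0],[0,0,0],[0,0,0]]'

```text
time: 9.85
ee_pos: [0.6173, -0.142, -0.011]
eef_rot: [0.707, 0.708, 0.0, 0.0]
ft_force: [-0.0, 0.2, -0.1]
width: 0.0594
grip_force: 10.0
```

Run:
```python
from h import *
from bench import r
st()
c=r.camera('side')
h2=hsvo(c,.022);box=np.zeros(h2.shape[:2],bool);box[60:200,270:520]=1
print('side',rect((h2[...,2]>110)&box&(h2[...,1]>90)))
# eyelet dark hole centre, side & top
for n in('side','top'):
    c=r.camera(n);o=ortho(c,.022,.55,.68,-.1,0,2000);g=cv2.GaussianBlur(o.astype(np.float32).sum(2),(0,0),5)
    s=o.astype(int);wood=g>300
    k=cv2.erode(cv2.morphologyEx(wood.astype(np.uint8),cv2.MORPH_CLOSE,np.ones((45,45))),np.ones((25,25)))
    gg=np.where(k>0,g,9e9);v,u=np.unravel_index(gg.argmin(),gg.shape);print(n,'eyelet',.68-v/2000,-u/2000)
```

```text
9.85 [ 0.6173 -0.142  -0.011 ] psi 0.08 tilt 0.01 F [-0.   0.2 -0.1] w 0.0594 g 10.0 q [ 0.56  0.6  -0.54  1.61  0.34  1.03 -0.08]
side (array([ 0.6156, -0.083 ]), array([ 60.5, 127.8]), np.float32(89.39))
side eyelet 0.6175 -0.046
top eyelet 0.617 -0.048
```

Run:
```python
from h import *
plan([((.5985,.02,-.011),6.9,.014)])
```

```text
8 P [[0.068,-0.008,-0.0],[0.068,-0.007,-0.0],[0.068,-0.006,-0.0],[0.068,-0.006,-0.0],[0.068,-0.005,-0.0],[0.068,-0.005,-0.0],[0.067,-0.004,-0.0],[0.068,-0.003,-0.0]] 
  R [[0.0,0.0,-0.003],[0.0,0.0,-0.003],[0.0,0.0,-0.003],[0.0,0.0,-0.003],[0.0,0.0,-0.003],[0.0,0.0,-0.003],[0.0,0.0,-0.003],[0.0,0.0,-0.003]]
4 P [[0.068,-0.003,-0.0],[0.067,-0.002,-0.0],[0.068,-0.001,-0.0],[0.067,-0.0,-0.0]] 
  R [[0.0,0.0,-0.003],[0.0,0.0,-0.004],[0.0,0.0,-0.003],[0.0,0.0,-0.004]]
end [ 0.5986  0.0199 -0.011 ] 0.02
```

play_rows --claw '[0.4,0.4,0.4,0.4,0.4,0.4,0.4,0.4]' --delta_pos '[[0.068,-0.008,0],[0.068,-0.007,0],[0.068,-0.006,0],[0.068,-0.006,0],[0.068,-0.005,0],[0.068,-0.005,0],[0.067,-0.004,0],[0.068,-0.003,0]]' --delta_rot '[[0,0,-0.003],[0,0,-0.003],[0,0,-0.003],[0,0,-0.003],[0,0,-0.003],[0,0,-0.003],[0,0,-0.003],[0,0,-0.003]]'

```text
time: 10.8
ee_pos: [0.6046, -0.0327, -0.011]
eef_rot: [0.679, 0.734, -0.0, 0.0]
ft_force: [1.3, -1.7, 1.3]
width: 0.0597
grip_force: 10.0
```

play_rows --claw '[0.4,0.4,0.4,0.4,0.4,0.4,0.4]' --delta_pos '[[0.068,-0.003,0],[0.067,-0.002,0],[0.068,-0.001,0],[0.067,0,0],[0,0,0],[0,0,0],[0,0,0]]' --delta_rot '[[0,0,-0.003],[0,0,-0.004],[0,0,-0.003],[0,0,-0.004],[0,0,0],[0,0,0],[0,0,0]]'

```text
time: 11.5
ee_pos: [0.5987, 0.0198, -0.011]
eef_rot: [0.663, 0.748, 0.0, -0.0]
ft_force: [0.8, 2.0, 2.3]
width: 0.0594
grip_force: 10.0
```

```bash
cat > meas.py <<'E'
from h import *
from bench import r
def plaque():
    out=[]
    for n in('side','top'):
        c=r.camera(n);h=hsvo(c,.022);o=ortho(c,.022,.24,X1,-.31,Y1,1000)
        m=((h[...,2]>110)&(h[...,1]>90)&(h[...,0]>10)); m[:60]=0;m[200:]=0; m[:,540:]=0
        out.append(rect(m));print(n,out[-1])
if __name__=='__main__': st();plaque()
E
python3 meas.py; python3 -c "
from h import *
plan([((.5974,.030,-.011),6.9,.0055)])"
```

```text
11.5 [ 0.5987  0.0198 -0.011 ] psi 6.89 tilt 0.01 F [0.8 2.  2.3] w 0.0594 g 10.0 q [ 0.37  0.55 -0.61  1.71  0.36  1.   -0.25]
side (array([0.5902, 0.0763]), array([ 59.6, 128.7]), np.float32(96.58))
top (array([0.6565, 0.22  ]), array([ 67., 140.]), np.float32(90.0))
2 P [[0.026,0.0,-0.0],[0.027,0.0,-0.0]] 
  R [[0.0,-0.0,-0.0],[0.0,-0.0,-0.0]]
end [ 0.5974  0.0301 -0.011 ] 0.03
```

play_rows --claw '[0.4,0.4,0.4,0.4,0.4,0.4]' --delta_pos '[[0.026,0,0],[0.026,0,0],[0.01,0,0],[0.01,0,0],[0,0,0],[0,0,0]]' --delta_rot '[[0,0,0],[0,0,0],[0,0,0],[0,0,0],[0,0,0],[0,0,0]]'

```text
time: 12.2
ee_pos: [0.5969, 0.034, -0.011]
eef_rot: [0.663, 0.748, -0.0, 0.0]
ft_force: [0.2, -3.1, 3.3]
width: 0.0596
grip_force: 10.0
```

play_rows --claw '[0.4,0.4,0.4]' --delta_pos '[[0.008,0,0],[0,0,0],[0,0,0]]' --delta_rot '[[0,0,0],[0,0,0],[0,0,0]]'

```text
time: 12.5
ee_pos: [0.5969, 0.034, -0.011]
eef_rot: [0.664, 0.748, -0.001, 0.001]
ft_force: [1.1, -6.6, 3.3]
width: 0.0598
grip_force: 10.0
```

play_rows --claw '[0.4,0.4,0.4]' --delta_pos '[[0.006,0,0],[0,0,0],[0,0,0]]' --delta_rot '[[0,0,0],[0,0,0],[0,0,0]]'

```text
time: 12.8
ee_pos: [0.5969, 0.0341, -0.011]
eef_rot: [0.664, 0.748, -0.001, 0.001]
ft_force: [1.6, -9.2, 2.5]
width: 0.0597
grip_force: 10.0
```

play_rows --claw '[0.4,0.4,0.4]' --delta_pos '[[0.006,0,0],[0,0,0],[0,0,0]]' --delta_rot '[[0,0,0],[0,0,0],[0,0,0]]'

```text
time: 13.1
ee_pos: [0.5971, 0.0342, -0.011]
eef_rot: [0.664, 0.747, -0.001, 0.002]
ft_force: [2.5, -11.9, 2.6]
width: 0.06
grip_force: 10.0
```

play_rows --claw '[0.4,0.4,0.38,0.24,0.24,0.24,0.24,0.24]' --delta_pos '[[-0.027,0,0],[0,0,0],[0,0,0],[0,0,0],[0,0,0],[0,0,0],[0,0,0],[0,0,0]]' --delta_rot '[[0,0,0],[0,0,0],[0,0,0],[0,0,0],[0,0,0],[0,0,0],[0,0,0],[0,0,0]]'

```text
time: 13.9
ee_pos: [0.5969, 0.033, -0.0112]
eef_rot: [0.663, 0.749, -0.0, -0.0]
ft_force: [0.3, -0.9, 0.4]
width: 0.0661
grip_force: 0.0
```

play_rows --claw '[0.2,0.2,0.2,0.2,0.1,0,0,0]' --delta_pos '[[0,0,-0.04],[0,0,-0.1],[0,0,-0.2],[0,0,-0.22],[0,0,-0.22],[0,0,-0.22],[0,0,0],[0,0,0]]' --delta_rot '[[0,0,0],[0,0,0],[0,0,0],[0,0,0],[0,0,0],[0,0,0],[0,0,0],[0,0,0]]'

```text
time: 14.7
ee_pos: [0.5975, 0.033, 0.1904]
eef_rot: [0.663, 0.748, 0.001, 0.001]
ft_force: [0.1, 0.4, -0.8]
width: 0.086
grip_force: 0.0
```

```bash
cat > mallet.py <<'E'
from meas import *
def handle():
    for n in('side','top'):
        c=r.camera(n);s=1000;z=.07
        o=cv2.cvtColor(ortho(c,z,.15,.75,-.31,.29,s),cv2.COLOR_RGB2HSV)
        m=(o[...,1]>(125 if n=='side' else 150))&(o[...,2]<190)&(o[...,2]>60)
        m[:290]=0;m[:,300:]=0
        print('handle',n,rect(m))
if __name__=='__main__':
    st();plaque();handle()
    c=r.camera('side');o=ortho(c,.01,.3,.7,-.2,.25,1200)
    cv2.imwrite('pics/m1.png',o[...,::-1])
E
python3 mallet.py
```

```text
14.7 [0.5975 0.033  0.1904] psi 6.92 tilt 0.14 F [ 0.1  0.4 -0.8] w 0.086 g 0.0 q [ 0.41  0.35 -0.68  1.52  0.22  1.35 -0.17]
side (array([0.5893, 0.0811]), array([ 59.9, 143.4]), np.float32(96.65))
top (array([0.6475, 0.21  ]), array([ 85., 160.]), np.float32(90.0))
handle side (array([0.3548, 0.1382]), array([ 35.3, 144.1]), np.float32(15.1))
handle top (array([0.3565, 0.1227]), array([ 23.1, 144.4]), np.float32(16.7))
```

Run:
```python
from h import *
plan([((.409,.140,.15),-73.5)])
```

```text
8 P [[0.065,-0.086,0.019],[0.052,-0.095,0.019],[0.038,-0.101,0.019],[0.023,-0.105,0.019],[0.008,-0.108,0.019],[-0.007,-0.108,0.019],[-0.022,-0.105,0.019],[-0.036,-0.102,0.019]] 
  R [[-0.0,0.0,0.045],[-0.0,0.0,0.045],[-0.0,0.0,0.045],[-0.0,0.0,0.045],[-0.0,0.0,0.044],[-0.0,0.0,0.045],[-0.0,0.0,0.044],[-0.0,0.0,0.045]]
2 P [[-0.05,-0.095,0.019],[-0.063,-0.088,0.019]] 
  R [[-0.0,0.0,0.044],[-0.0,0.001,0.045]]
end [0.409  0.1401 0.1501] 0.09
```

play_rows --claw '[0,0,0,0,0,0,0,0]' --delta_pos '[[0.065,-0.086,0.019],[0.052,-0.095,0.019],[0.038,-0.101,0.019],[0.023,-0.105,0.019],[0.008,-0.108,0.019],[-0.007,-0.108,0.019],[-0.022,-0.105,0.019],[-0.036,-0.102,0.019]]' --delta_rot '[[0,0,0.045],[0,0,0.045],[0,0,0.045],[0,0,0.045],[0,0,0.044],[0,0,0.045],[0,0,0.044],[0,0,0.045]]'

```text
time: 15.75
ee_pos: [0.446, 0.1191, 0.1577]
eef_rot: [0.961, 0.277, -0.001, -0.0]
ft_force: [-0.4, 0.0, 0.0]
width: 0.0868
grip_force: 0.0
```

play_rows --claw '[0,0,0,0,0]' --delta_pos '[[-0.05,-0.095,0.019],[-0.063,-0.088,0.019],[0,0,0],[0,0,0],[0,0,0]]' --delta_rot '[[0,0,0.044],[0,0,0.045],[0,0,0],[0,0,0],[0,0,0]]'

```text
time: 16.25
ee_pos: [0.4103, 0.1398, 0.1509]
eef_rot: [0.99, 0.144, -0.0, -0.0]
ft_force: [0.8, -0.0, -0.2]
width: 0.087
grip_force: 0.0
```

Run:
```python
from h import *
st()
plan([((.409,.140,.08),-73.5),((.409,.14,.03),-73.5,.02)])
```

```text
16.25 [0.4103 0.1398 0.1509] psi -73.47 tilt 0.01 F [ 0.8 -0.  -0.2] w 0.087 g 0.0 q [ 0.28 -0.03 -0.69  1.96 -0.02  1.2  -1.68]
5 P [[-0.003,-0.001,0.177],[-0.003,-0.002,0.177],[0.0,0.0,0.083],[0.0,0.0,0.084],[0.0,0.0,0.083]] 
  R [[-0.0,0.0,0.0],[-0.0,0.0,0.0],[-0.0,0.0,0.0],[-0.0,0.0,0.0],[-0.0,0.0,0.0]]
end [0.4089 0.14   0.0301] 0.03
```

play_rows --claw '[0,0,0,0,0,0,0]' --delta_pos '[[-0.003,-0.001,0.177],[-0.003,-0.002,0.177],[0,0,0.083],[0,0,0.084],[0,0,0.083],[0,0,0],[0,0,0]]' --delta_rot '[[0,0,0],[0,0,0],[0,0,0],[0,0,0],[0,0,0],[0,0,0],[0,0,0]]'

```text
time: 16.95
ee_pos: [0.4087, 0.1404, 0.0303]
eef_rot: [0.99, 0.143, -0.0, -0.0]
ft_force: [0.7, 0.5, -0.2]
width: 0.0871
grip_force: 0.0
```

play_rows --claw '[0.3,0.5,0.6,0.7,0.75,0.8,0.8,0.8]' --delta_pos '[[0,0,0],[0,0,0],[0,0,0],[0,0,0],[0,0,0],[0,0,0],[0,0,0],[0,0,0]]' --delta_rot '[[0,0,0],[0,0,0],[0,0,0],[0,0,0],[0,0,0],[0,0,0],[0,0,0],[0,0,0]]' --squeeze 10

```text
time: 17.75
ee_pos: [0.4084, 0.1405, 0.0301]
eef_rot: [0.99, 0.143, -0.0, 0.0]
ft_force: [0.4, 0.3, 0.4]
width: 0.0306
grip_force: 0.0
```

play_rows --claw '[0.8,0.8,0.8,0.8,0.8]' --delta_pos '[[0,0,0],[0,0,0],[0,0,0],[0,0,0],[0,0,0]]' --delta_rot '[[0,0,0],[0,0,0],[0,0,0],[0,0,0],[0,0,0]]' --squeeze 60

```text
time: 18.25
ee_pos: [0.4083, 0.1405, 0.0301]
eef_rot: [0.99, 0.143, -0.0, 0.0]
ft_force: [-2.5, 1.6, 0.6]
width: 0.0231
grip_force: 59.9
```

```bash
python3 mallet.py
```

```text
18.25 [0.4083 0.1405 0.0301] psi -73.54 tilt 0.02 F [-2.5  1.6  0.6] w 0.0231 g 59.9 q [ 0.24  0.14 -0.71  2.1   0.11  0.94 -1.81]
side (array([0.5744, 0.0723]), array([ 53. , 150.9]), np.float32(122.32))
top (array([0.5891, 0.0756]), array([ 60.5, 139.4]), np.float32(96.52))
handle side (array([0.3224, 0.1222]), array([30.3, 74.5]), np.float32(21.45))Traceback (most recent call last):
  File "mallet.py", line 10, in <module>
    st();plaque();handle()
                  ~~~~~~^^
  File "mallet.py", line 8, in handle
    print('handle',n,rect(m))
                     ~~~~^^^
  File "h.py", line 24, in rect
    k=max(cs,key=cv2.contourArea);(u,v),wh,_=cv2.minAreaRect(k)
ValueError: max() iterable argument is empty
```

Run:
```python
from h import *
plan([((.4083,.1405,.045),-73.5,.016),((.4083,.1405,.155),-73.5,.03),((.5418,.116,.155),-73.5,.03)])
```

```text
8 P [[0.0,-0.0,-0.075],[-0.0,-0.0,-0.137],[-0.0,-0.0,-0.138],[-0.0,-0.0,-0.137],[-0.0,-0.0,-0.138],[0.121,0.061,0.0],[0.121,0.061,0.0],[0.121,0.062,0.0]] 
  R [[0.0,0.0,-0.0],[0.0,0.0,-0.0],[0.0,0.0,-0.0],[0.0,0.0,-0.0],[0.0,0.0,-0.0],[0.0,0.0,-0.0],[0.0,0.0,-0.0],[0.0,0.0,-0.0]]
2 P [[0.121,0.061,0.0],[0.121,0.062,0.0]] 
  R [[0.0,0.0,-0.0],[0.0,0.0,-0.0]]
end [0.5418 0.1159 0.155 ] 0.04
```

play_rows --claw '[0.8,0.8,0.8,0.8,0.8,0.8]' --delta_pos '[[0,0,-0.075],[0,0,-0.137],[0,0,-0.138],[0,0,-0.137],[0,0,-0.138],[0,0,0]]' --delta_rot '[[0,0,0],[0,0,0],[0,0,0],[0,0,0],[0,0,0],[0,0,0]]'

```text
time: 19.05
ee_pos: [0.4103, 0.1409, 0.158]
eef_rot: [0.99, 0.143, 0.003, 0.0]
ft_force: [-0.1, -0.2, -4.3]
width: 0.0232
grip_force: 59.9
```

play_rows --claw '[0.8,0.8,0.8,0.8,0.8,0.8,0.8,0.8]' --delta_pos '[[0.121,0.061,0],[0.121,0.061,0],[0.121,0.062,0],[0.121,0.061,0],[0.121,0.062,0],[0,0,0],[0,0,0],[0,0,0]]' --delta_rot '[[0,0,0],[0,0,0],[0,0,0],[0,0,0],[0,0,0],[0,0,0],[0,0,0],[0,0,0]]'

```text
time: 19.85
ee_pos: [0.5408, 0.1162, 0.1541]
eef_rot: [0.99, 0.144, -0.001, 0.0]
ft_force: [-0.1, 0.6, -4.5]
width: 0.0236
grip_force: 59.9
```

Run:
```python
from h import *
from bench import r
st()
T=r.camera('side');o=T['pixels'][180:310,170:330]
cv2.imwrite('pics/s1.png',cv2.resize((255*(o/255)**.6).astype(np.uint8),(720,585),interpolation=2)[...,::-1])
# predicted head bottom/top/cap pixels in crop
P=[[.5855,.1285,.135],[.5855,.1285,.215],[.5855,.1285,.11]];print((proj(T,P)-[170,180])*4.5)
```

```text
19.85 [0.5408 0.1162 0.1541] psi -73.5 tilt 0.1 F [-0.1  0.6 -4.5] w 0.0236 g 59.9 q [ 0.27  0.27 -0.66  1.68  0.17  1.25 -1.71]
[[253.50362521 170.15543735]
 [247.33777934  64.46402943]
 [255.2797847  200.59267501]]
```

View pics/s1.png

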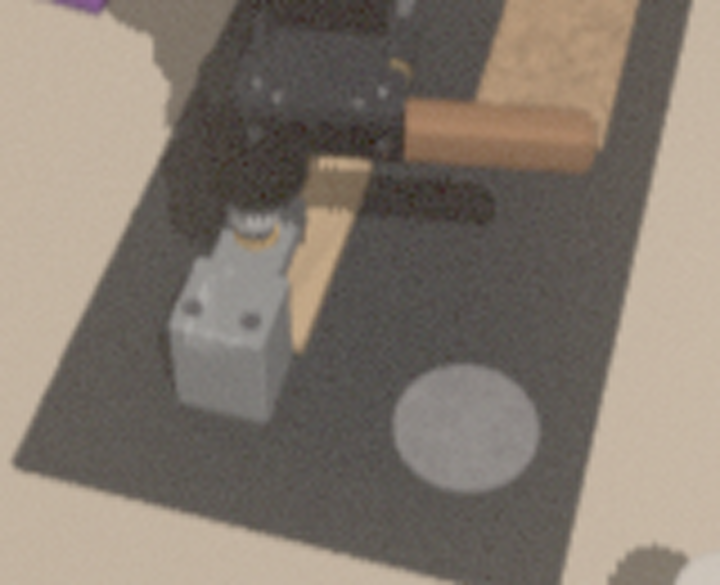

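The punch sits under the mallet head, and the plaque's end is at the column's near face. The pad is clear at crop (466,428), so I'll measure its centre now and then press down.

Run:
```python
from h import *
from bench import r
for n in('side','top'):
    c=r.camera(n);o=ortho(c,.01,.38,.53,.08,.23,2000);h=cv2.cvtColor(o,cv2.COLOR_RGB2HSV)
    g=cv2.GaussianBlur(h[...,2],(0,0),4);m=((g>62)&(g<140)).astype(np.uint8)
    k=max(cv2.findContours(m,0,1)[0],key=cv2.contourArea);(u,v),R=cv2.minEnclosingCircle(k);e=cv2.fitEllipse(k)
    print(n,.53-e[0][1]/2000,.23-e[0][0]/2000,np.array(e[1])/2,R)
```

```text
side 0.4511768264770508 0.15432586669921877 [81.36739349 82.50075531] 83.23065185546875
top 0.46573088073730473 0.2280987129211426 [ 97.84671021 206.34933472] 169.18417358398438
```

play_rows --claw '[0.8,0.8,0.8,0.8,0.8]' --delta_pos '[[0,0,0.05],[0,0,0.05],[0,0,0.03],[0,0,0],[0,0,0]]' --delta_rot '[[0,0,0],[0,0,0],[0,0,0],[0,0,0],[0,0,0]]'

```text
time: 20.5
ee_pos: [0.5418, 0.1159, 0.1292]
eef_rot: [0.99, 0.143, -0.0, 0.0]
ft_force: [-1.1, -0.3, -0.5]
width: 0.0234
grip_force: 59.9
```

play_rows --claw '[0.8,0.8,0.8,0.8,0.8]' --delta_pos '[[0,0,0.02],[0,0,0.02],[0,0,0.01],[0,0,0],[0,0,0]]' --delta_rot '[[0,0,0],[0,0,0],[0,0,0],[0,0,0],[0,0,0]]'

```text
time: 21.0
ee_pos: [0.5421, 0.1159, 0.1194]
eef_rot: [0.99, 0.143, 0.0, 0.0]
ft_force: [-2.3, -0.3, 1.7]
width: 0.0229
grip_force: 59.9
```

play_rows --claw '[0.8,0.8,0.8,0.8]' --delta_pos '[[0,0,0.01],[0,0,0.005],[0,0,0],[0,0,0]]' --delta_rot '[[0,0,0],[0,0,0],[0,0,0],[0,0,0]]'

```text
time: 21.4
ee_pos: [0.5419, 0.1159, 0.1173]
eef_rot: [0.99, 0.143, 0.0, 0.0]
ft_force: [-7.7, -2.4, 13.0]
width: 0.0231
grip_force: 59.9
```

play_rows --claw '[0.8,0.8,0.8]' --delta_pos '[[0,0,0.005],[0,0,0],[0,0,0]]' --delta_rot '[[0,0,0],[0,0,0],[0,0,0]]'

```text
time: 21.7
ee_pos: [0.5418, 0.1159, 0.117]
eef_rot: [0.99, 0.143, 0.0, 0.0]
ft_force: [-11.8, -3.2, 20.4]
width: 0.0235
grip_force: 59.9
```

play_rows --claw '[0.8,0.8,0.8]' --delta_pos '[[0,0,0.005],[0,0,0],[0,0,0]]' --delta_rot '[[0,0,0],[0,0,0],[0,0,0]]'

```text
time: 22.0
ee_pos: [0.5417, 0.1158, 0.1166]
eef_rot: [0.99, 0.143, 0.0, 0.001]
ft_force: [-14.9, -4.3, 27.5]
width: 0.0228
grip_force: 59.9
```

Total push was about 32 N, with a sharp stiffening at 12 mm of travel, so the punch hit the plaque. Now I'll return the mallet.

play_rows --claw '[0.8,0.8,0.8,0.8,0.8,0.8]' --delta_pos '[[0,0,-0.05],[0,0,-0.08],[0,0,-0.08],[0,0,0],[0,0,0],[0,0,0]]' --delta_rot '[[0,0,0],[0,0,0],[0,0,0],[0,0,0],[0,0,0],[0,0,0]]'

```text
time: 22.6
ee_pos: [0.5412, 0.1156, 0.1548]
eef_rot: [0.99, 0.143, -0.001, 0.0]
ft_force: [-0.1, 0.7, -4.2]
width: 0.0237
grip_force: 59.9
```

Run:
```python
from h import *
st()
plan([((.4083,.1405,.155),-73.5,.035),((.4083,.1405,.06),-73.5,.03),((.4083,.1405,.036),-73.5,.012)])
```

```text
22.6 [0.5412 0.1156 0.1548] psi -73.55 tilt 0.11 F [-0.1  0.7 -4.2] w 0.0237 g 59.9 q [ 0.27  0.27 -0.66  1.68  0.17  1.26 -1.7 ]
8 P [[-0.15,-0.077,0.0],[-0.151,-0.077,0.0],[-0.15,-0.077,0.0],[-0.151,-0.077,0.0],[-0.0,0.0,0.119],[-0.0,0.0,0.119],[-0.0,0.0,0.119],[-0.001,0.0,0.118]] 
  R [[-0.0,0.0,-0.0],[-0.0,0.0,-0.0],[-0.0,0.0,-0.0],[-0.0,0.001,-0.0],[-0.0,-0.0,-0.0],[-0.0,-0.0,-0.0],[-0.0,-0.0,-0.0],[-0.0,-0.0,-0.0]]
3 P [[0.0,0.0,0.04],[0.0,0.0,0.04],[0.0,0.0,0.04]] 
  R [[-0.0,-0.0,-0.0],[-0.0,-0.0,-0.0],[-0.0,-0.0,-0.0]]
end [0.4082 0.1406 0.036 ] 0.09
```

play_rows --claw '[0.8,0.8,0.8,0.8,0.8,0.8,0.8,0.8]' --delta_pos '[[-0.15,-0.077,0],[-0.151,-0.077,0],[-0.15,-0.077,0],[-0.151,-0.077,0],[0,0,0.119],[0,0,0.119],[0,0,0.119],[-0.001,0,0.118]]' --delta_rot '[[0,0,0],[0,0,0],[0,0,0],[0,0,0],[0,0,0],[0,0,0],[0,0,0],[0,0,0]]'

```text
time: 23.4
ee_pos: [0.4081, 0.1405, 0.0596]
eef_rot: [0.99, 0.143, -0.0, 0.0]
ft_force: [0.1, 0.2, -3.5]
width: 0.0235
grip_force: 59.9
```

play_rows --claw '[0.8,0.8,0.8,0.8,0.8]' --delta_pos '[[0,0,0.04],[0,0,0.04],[0,0,0.04],[0,0,0],[0,0,0]]' --delta_rot '[[0,0,0],[0,0,0],[0,0,0],[0,0,0],[0,0,0]]'

```text
time: 23.9
ee_pos: [0.4091, 0.1409, 0.0375]
eef_rot: [0.99, 0.143, 0.0, -0.0]
ft_force: [-0.1, 0.4, -3.9]
width: 0.0237
grip_force: 59.9
```

play_rows --claw '[0.8,0.8,0.8,0.8,0.8]' --delta_pos '[[0,0,0.01],[0,0,0.01],[0,0,0.006],[0,0,0],[0,0,0]]' --delta_rot '[[0,0,0],[0,0,0],[0,0,0],[0,0,0],[0,0,0]]'

```text
time: 24.4
ee_pos: [0.4088, 0.1408, 0.032]
eef_rot: [0.99, 0.143, 0.0, 0.0]
ft_force: [0.2, -0.0, -4.7]
width: 0.0233
grip_force: 59.9
```

play_rows --claw '[0.8,0.8,0.8,0.8]' --delta_pos '[[0,0,0.005],[0,0,0.004],[0,0,0],[0,0,0]]' --delta_rot '[[0,0,0],[0,0,0],[0,0,0],[0,0,0]]'

```text
time: 24.8
ee_pos: [0.4088, 0.1408, 0.0302]
eef_rot: [0.99, 0.143, 0.0, 0.0]
ft_force: [-1.2, -0.2, -1.7]
width: 0.023
grip_force: 59.9
```

play_rows --claw '[0.8,0.8,0.8]' --delta_pos '[[0,0,0.003],[0,0,0],[0,0,0]]' --delta_rot '[[0,0,0],[0,0,0],[0,0,0]]'

```text
time: 25.1
ee_pos: [0.4087, 0.1408, 0.03]
eef_rot: [0.99, 0.143, -0.0, 0.0]
ft_force: [-5.1, -1.0, 8.2]
width: 0.0234
grip_force: 59.9
```

play_rows --claw '[0.8,0.7,0.6,0.4,0.2,0,0,0]' --delta_pos '[[0,0,-0.004],[0,0,0],[0,0,0],[0,0,0],[0,0,0],[0,0,0],[0,0,0],[0,0,0]]' --delta_rot '[[0,0,0],[0,0,0],[0,0,0],[0,0,0],[0,0,0],[0,0,0],[0,0,0],[0,0,0]]' --squeeze 10

```text
time: 25.9
ee_pos: [0.4088, 0.1408, 0.0303]
eef_rot: [0.99, 0.143, 0.0, 0.0]
ft_force: [-0.1, 0.8, 0.1]
width: 0.0662
grip_force: 0.0
```

play_rows --claw '[0,0,0,0,0,0,0,0]' --delta_pos '[[0,0,-0.03],[0,0,-0.1],[0,0,-0.2],[0,0,-0.22],[0,0,-0.22],[0,0,-0.05],[0,0,0],[0,0,0]]' --delta_rot '[[0,0,0],[0,0,0],[0,0,0],[0,0,0],[0,0,0],[0,0,0],[0,0,0],[0,0,0]]'

```text
time: 26.7
ee_pos: [0.4082, 0.1405, 0.1933]
eef_rot: [0.99, 0.143, -0.001, 0.0]
ft_force: [-0.5, 0.9, -0.3]
width: 0.087
grip_force: 0.0
```

Run:
```python
from mallet import *
st();plaque()
try: handle()
except ValueError: print('hidden')
c=r.camera('side');o=ortho(c,.01,.38,.53,.08,.23,2000)
plan([((.45,.0,.2),-40),((.597,.0325,.16),6.7)])
```

```text
26.7 [0.4082 0.1405 0.1933] psi -73.55 tilt 0.07 F [-0.5  0.9 -0.3] w 0.087 g 0.0 q [ 0.33 -0.08 -0.72  1.9  -0.05  1.3  -1.66]
side (array([0.5737, 0.0718]), array([ 54.8, 152.6]), np.float32(122.25))
top (array([0.589 , 0.0756]), array([ 60.3, 139.6]), np.float32(96.71))
handle side (array([0.3563, 0.1339]), array([ 35.1, 144.2]), np.float32(18.43))
hidden
8 P [[0.0,0.147,-0.007],[-0.017,0.146,-0.007],[-0.033,0.143,-0.007],[-0.05,0.138,-0.006],[-0.066,0.131,-0.007],[0.1,0.076,0.033],[0.088,0.089,0.033],[0.076,0.1,0.033]] 
  R [[-0.0,0.0,-0.037],[-0.0,0.0,-0.037],[-0.0,0.0,-0.037],[-0.0,0.0,-0.038],[-0.0,0.0,-0.037],[-0.0,0.0,-0.043],[-0.0,0.0,-0.043],[-0.0,0.0,-0.043]]
3 P [[0.061,0.11,0.033],[0.046,0.117,0.033],[0.03,0.122,0.034]] 
  R [[-0.0,0.0,-0.044],[-0.0,0.0,-0.043],[-0.001,0.0,-0.044]]
end [0.5971 0.0326 0.1599] 0.08
```

play_rows --claw '[0,0,0,0,0,0,0,0]' --delta_pos '[[0,0.147,-0.007],[-0.017,0.146,-0.007],[-0.033,0.143,-0.007],[-0.05,0.138,-0.006],[-0.066,0.131,-0.007],[0.1,0.076,0.033],[0.088,0.089,0.033],[0.076,0.1,0.033]]' --delta_rot '[[0,0,-0.037],[0,0,-0.037],[0,0,-0.037],[0,0,-0.038],[0,0,-0.037],[0,0,-0.043],[0,0,-0.043],[0,0,-0.043]]'

```text
time: 27.75
ee_pos: [0.5248, 0.0163, 0.1804]
eef_rot: [0.802, 0.598, -0.0, -0.0]
ft_force: [-0.2, 0.2, -0.4]
width: 0.0869
grip_force: 0.0
```

play_rows --claw '[0,0,0,0,0,0]' --delta_pos '[[0.061,0.11,0.033],[0.046,0.117,0.033],[0.03,0.122,0.034],[0,0,0],[0,0,0],[0,0,0]]' --delta_rot '[[0,0,-0.044],[0,0,-0.043],[0,0,-0.044],[0,0,0],[0,0,0],[0,0,0]]'

```text
time: 28.35
ee_pos: [0.5971, 0.0325, 0.1613]
eef_rot: [0.665, 0.747, -0.0, -0.0]
ft_force: [0.8, 0.1, 1.6]
width: 0.087
grip_force: 0.0
```

Run:
```python
from h import *
st()
plan([((.597,.0325,.045),6.8),((.597,.0325,-.0105),6.8,.016)])
```

```text
28.35 [0.5971 0.0325 0.1613] psi 6.63 tilt 0.03 F [0.8 0.1 1.6] w 0.087 g 0.0 q [ 0.34  0.35 -0.59  1.56  0.2   1.3  -0.16]
7 P [[0.0,-0.0,0.194],[0.0,-0.0,0.194],[0.0,-0.0,0.194],[0.0,-0.0,0.069],[0.0,-0.0,0.069],[0.0,-0.0,0.07],[0.0,-0.0,0.069]] 
  R [[-0.0,0.0,-0.0],[-0.0,0.0,-0.0],[-0.0,0.0,-0.001],[-0.0,0.0,0.0],[-0.0,0.0,0.0],[-0.0,0.0,0.0],[-0.0,0.0,0.0]]
end [ 0.597   0.0325 -0.0105] 0.03
```

play_rows --claw '[0,0,0,0,0,0,0,0]' --delta_pos '[[0,0,0.194],[0,0,0.194],[0,0,0.194],[0,0,0.069],[0,0,0.069],[0,0,0.07],[0,0,0.069],[0,0,0]]' --delta_rot '[[0,0,0],[0,0,0],[0,0,-0.001],[0,0,0],[0,0,0],[0,0,0],[0,0,0],[0,0,0]]'

```text
time: 29.15
ee_pos: [0.5969, 0.0324, -0.0118]
eef_rot: [0.663, 0.748, -0.001, -0.001]
ft_force: [-0.3, 1.2, 0.0]
width: 0.0871
grip_force: 0.0
```

play_rows --claw '[0.2,0.26,0.32,0.36,0.4,0.4,0.4,0.4]' --delta_pos '[[0,0,0],[0,0,0],[0,0,0],[0,0,0],[0,0,0],[0,0,0],[0,0,0],[0,0,0]]' --delta_rot '[[0,0,0],[0,0,0],[0,0,0],[0,0,0],[0,0,0],[0,0,0],[0,0,0],[0,0,0]]' --squeeze 10

```text
time: 29.95
ee_pos: [0.598, 0.0326, -0.0101]
eef_rot: [0.663, 0.748, 0.0, 0.0]
ft_force: [-2.5, -0.5, 6.7]
width: 0.0597
grip_force: 10.0
```

Run:
```python
from h import *
st()
plan([((.6058,-.04,-.0108),6.9,.013),((.5027,-.1946,-.0108),7.3,.0155)])
```

```text
29.95 [ 0.598   0.0326 -0.0101] psi 6.91 tilt 0.03 F [-2.5 -0.5  6.7] w 0.0597 g 10.0 q [ 0.3   0.53 -0.54  1.71  0.32  0.99 -0.24]
8 P [[-0.061,-0.001,0.001],[-0.061,-0.001,0.001],[-0.061,-0.001,0.0],[-0.061,-0.001,0.001],[-0.061,-0.0,0.0],[-0.06,-0.001,0.001],[-0.059,-0.05,-0.0],[-0.059,-0.05,-0.0]] 
  R [[0.0,0.0,0.0],[0.0,0.0,0.0],[0.0,0.0,0.0],[0.0,0.0,0.0],[0.0,0.0,0.0],[0.0,0.0,0.0],[0.0,0.0,-0.0],[0.0,0.0,-0.0]]
8 P [[-0.059,-0.05,-0.0],[-0.059,-0.051,-0.0],[-0.059,-0.05,-0.0],[-0.059,-0.051,-0.0],[-0.059,-0.05,-0.0],[-0.058,-0.051,-0.0],[-0.059,-0.05,-0.0],[-0.058,-0.051,-0.0]] 
  R [[0.0,0.0,-0.0],[0.0,0.0,-0.0],[0.0,0.0,-0.0],[0.0,0.0,-0.0],[0.0,0.0,-0.0],[0.0,0.0,-0.0],[0.0,0.0,-0.001],[0.0,0.0,-0.0]]
2 P [[-0.059,-0.051,-0.0],[-0.058,-0.05,-0.0]] 
  R [[0.0,0.0,-0.001],[0.0,0.0,-0.0]]
end [ 0.5028 -0.1946 -0.0109] 0.04
```

play_rows --claw '[0.4,0.4,0.4,0.4,0.4,0.4,0.4,0.4]' --delta_pos '[[0,0,-0.003],[-0.061,-0.001,0],[-0.061,-0.001,0],[-0.061,-0.001,0],[-0.061,-0.001,0],[-0.061,0,0],[-0.06,-0.001,0],[0,0,0]]' --delta_rot '[[0,0,0],[0,0,0],[0,0,0],[0,0,0],[0,0,0],[0,0,0],[0,0,0],[0,0,0]]'

```text
time: 30.75
ee_pos: [0.6056, -0.0429, -0.01]
eef_rot: [0.664, 0.747, -0.001, 0.0]
ft_force: [0.1, -0.7, -0.1]
width: 0.0601
grip_force: 10.0
```

play_rows --claw '[0.4,0.4,0.4,0.4,0.4,0.4,0.4,0.4]' --delta_pos '[[-0.059,-0.05,0],[-0.059,-0.05,0],[-0.059,-0.05,0],[-0.059,-0.051,0],[-0.059,-0.05,0],[-0.059,-0.051,0],[-0.059,-0.05,0],[-0.058,-0.051,0]]' --delta_rot '[[0,0,0],[0,0,0],[0,0,0],[0,0,0],[0,0,0],[0,0,0],[0,0,0],[0,0,0]]'

```text
time: 31.55
ee_pos: [0.5361, -0.1443, -0.0098]
eef_rot: [0.663, 0.748, -0.0, 0.0]
ft_force: [-0.7, 0.4, -0.5]
width: 0.0597
grip_force: 10.0
```

Run:
```python
from meas import *
st()
c=r.camera('side');h=hsvo(c,.022);m=(h[...,2]>110)&(h[...,1]>90);m[:60]=0;m[330:]=0;m[:,545:]=0
plan([((.5027,-.1946,-.0108),7.3,.0155)])
```

```text
31.55 [ 0.5361 -0.1443 -0.0098] psi 6.91 tilt 0.01 F [-0.7  0.4 -0.5] w 0.0597 g 10.0 q [ 0.61  0.44 -0.51  1.83  0.26  0.94  0.1 ]
4 P [[-0.054,-0.047,0.001],[-0.054,-0.047,0.001],[-0.054,-0.047,0.001],[-0.054,-0.046,0.001]] 
  R [[-0.0,0.0,-0.001],[-0.0,0.0,-0.001],[-0.0,0.0,-0.001],[-0.0,0.0,-0.0]]
end [ 0.5027 -0.1946 -0.0108] 0.12
```

play_rows --claw '[0.4,0.4,0.4,0.4,0.4,0.4,0.4]' --delta_pos '[[-0.054,-0.047,0],[-0.054,-0.047,0],[-0.054,-0.047,0],[-0.054,-0.046,0],[0,0,0],[0,0,0],[0,0,0]]' --delta_rot '[[0,0,-0.001],[0,0,-0.001],[0,0,0],[0,0,0],[0,0,0],[0,0,0],[0,0,0]]'

```text
time: 32.3
ee_pos: [0.5056, -0.1899, -0.0098]
eef_rot: [0.66, 0.751, 0.0, 0.0]
ft_force: [0.4, -0.6, -0.2]
width: 0.06
grip_force: 10.0
```

play_rows --claw '[0.38,0.3,0.24,0.22,0.22,0.22,0.22,0.22]' --delta_pos '[[0,0,0],[0,0,0],[0,0,0],[0,0,0],[0,0,0],[0,0,0],[0,0,-0.02],[0,0,-0.05]]' --delta_rot '[[0,0,0],[0,0,0],[0,0,0],[0,0,0],[0,0,0],[0,0,0],[0,0,0],[0,0,0]]'

```text
time: 33.1
ee_pos: [0.5045, -0.1905, 0.004]
eef_rot: [0.661, 0.751, -0.0, -0.001]
ft_force: [-0.1, 0.1, -0.3]
width: 0.0674
grip_force: 0.0
```

play_rows --claw '[0.1,0,0,0,0,0,0]' --delta_pos '[[0,0,-0.2],[0,0,-0.22],[0,0,-0.22],[0,0,-0.22],[-0.22,0,0],[-0.22,0,0],[0,0,0]]' --delta_rot '[[0,0,0],[0,0,0],[0,0,0],[0,0,0],[0,0,0],[0,0,0],[0,0,0]]'

```text
time: 33.8
ee_pos: [0.5149, -0.2849, 0.1767]
eef_rot: [0.664, 0.748, -0.001, 0.001]
ft_force: [-0.9, -0.4, -0.6]
width: 0.0869
grip_force: 0.0
```

Run:
```python
from meas import *
st()
for n,t in(('side',120),('top',155)):
    c=r.camera(n);h=hsvo(c,.022);v=cv2.GaussianBlur(h[...,2],(0,0),2)
    o=h[v.shape[0]*0+253,360:520:8]
    m=(v>(133 if n=='side' else 158))&(h[...,1]>90);m[:190]=0;m[320:]=0;m[:,:320]=0;m[:,550:]=0
    print(n,rect(m)); h=hsvo(c,.01);m=(cv2.GaussianBlur(h[...,2],(0,0),1)>90)&(h[...,1]>80);m[:190]=0;m[318:]=0;m[:,:335]=0;m[:,545:]=0
    print(' mat+',rect(m))
    # eyelet
    if n=='side':
        a=ortho(c,.11,.50,.65,.05,.25,1000);cv2.imwrite('pics/end_cap.png',a[...,::-1])
    cap=cv2.cvtColor(ortho(c,.11,.55,.62,.09,.17,2000),cv2.COLOR_RGB2HSV)
    b=cv2.GaussianBlur(cap[...,2],(0,0),3)>145;ys,xs=np.nonzero(b);print(' cap',.62-ys.mean()/2000 if len(ys) else None,.17-xs.mean()/2000 if len(xs) else None,len(xs))
from mallet import handle
handle()
```

```text
33.8 [ 0.5149 -0.2849  0.1767] psi 6.83 tilt 0.16 F [-0.9 -0.4 -0.6] w 0.0869 g 0.0 q [ 0.83  0.3  -0.49  1.57  0.15  1.31  0.44]
side (array([ 0.4926, -0.1428]), array([ 72.9, 147.2]), np.float32(97.35))
 mat+ (array([ 0.497 , -0.1489]), array([ 87.4, 173.2]), np.float32(97.39))
 cap None None 0
top (array([ 0.4926, -0.1447]), array([ 66.7, 143. ]), np.float32(96.88))
 mat+ (array([ 0.4965, -0.1508]), array([ 88.2, 173.2]), np.float32(97.39))
 cap 0.5819146467251161 0.12591077875193402 1939
handle side (array([0.3556, 0.1351]), array([ 35.3, 144.1]), np.float32(16.7))
handle top (array([0.357 , 0.1211]), array([ 23.1, 144.5]), np.float32(16.93))
```

```bash
python3 -c "
from bench import r
print(r.close_job())"
```

```text
the job is handed in; nothing more can be done
None
```

I handed the job in at about 34 s, and no verdict came back. By my measurements the eyelet was within about 3 mm of the punch axis, and the punch went down onto the plaque with about 32 N through the held mallet. The mallet stands released on its pad, the plaque lies about 7 mm off the mat's centre and within 1° of its length, and I did not re-measure the punch's height or the bystanders at the end.

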